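# Lock the card retainer and the drive cage of an open desktop computer

## Robot

A 6-joint arm with a two-finger parallel gripper is mounted at the origin on the work surface. World frame = base frame: x ahead of the robot, y to its left, z up, the work surface at z = 0. Lengths are in m, angles in rad, forces in N, time in s.
With the tool pointing down it reaches from about 0.325 to 0.775 m from the base axis. Payload 5.5 kg.
Tool frame: the origin (TCP) lies at the very end of the fingers, on their centre line; the grasp point (between the pads) lies 19 mm behind it (pinch_z is the distance from the TCP to the grasp point, in m); z points along the fingers, y is the direction in which the jaws open and shut (so a half turn about z gives the same grasp; the last joint's range is limited). The gripper opens to 88 mm and grips with 3 to 60 N. Pads are 20 mm wide; open, the fingers measure 115 mm over their backs; the gripper's body (75 mm by 178 mm) begins 61 mm behind the grasp point.
Start: joints at [-1.364, 0.091, 1.231, -0, 1.82, -0.057], TCP at [0.156, -0.579, 0.223] pointing down, gripper open.
Joint ranges: [-2.87, 2.87], [-0.86, 2.18], [0.17, 2.46], [-1.51, 4.65], [0.06, 2.69], [-2.65, 2.65]. Speed limits (rad/s): [2.57, 2.57, 3.01, 3.14, 3.14, 3.14].

## Interface

Orientations are given as a unit quaternion [x, y, z, w].
In Python, from cell import get_state, capture, camera_params, sign_off, find_in, silhouettes, landmark_of, pinch_z gives the robot as it stands.
- The arm moves only by the shell command python3 -m jog 'ROWS' [FORCE]. ROWS is JSON, a list of rows, each an object with "slide": the shift along the tool's x, y, z in m, a list of three; "delta_rot": the turn, a rotation vector about the tool's x, y, z in rad, a list of three; "claw": the finger opening in m, from 0 to 0.0878. A call has 1 to 8 rows; each row shifts and turns the commanded pose from where the row before left it, along the tool's axes as they then stand; what a row does not reach is not made up. A row lasts 1/8 s, in which the tool goes at most 62.5 mm and 10.7 degrees, less where a joint would pass 70% of its speed; a pose out of reach is approached as far as the arm can. A call is refused whole if a number of a shift passes 0.0625 or a number of a turn 0.188, either way. A call with a gripper value outside its range is refused whole. The fingers move at their own pace and stop on an object; FORCE is the grip in N (left out, the last holds). Time passes only in rows, so rows that do not move let the fingers close. It gives the time, the measured TCP pose, the force and the opening at its end, in the units of the state.
- get_state(): the state, without advancing time (a new reading comes with each control period).
- capture(name): name is "scene" or "top" or "wrist"; returns (picture, depth): 480x640x3 uint8, red, green, blue; 480x640 float32, m along the optical axis (not along the pixel's ray), 0 where there is no reading.
- camera_params(name): a dict with "camera_matrix" (3x3 intrinsics, pixels), "T" (4x4, takes a point from camera to world coordinates). Camera axes: x right, y up, looking along -z (the intrinsics and any distortion apply to the point x, -y, -z); pixel columns grow to the right and rows downward; lengths in m; the calibration is good to about 2 mm. A picture is of the moment at which its call begins: read the wrist's pose just before it. camera_params takes no time and is no camera call; for the wrist camera it gives the pose at the moment of the call.
- sign_off(): hands the job in, once; it reports no verdict.
Trained networks look in the newest picture that a camera, given by its name, has taken for a name from the list of things; names that differ only in an ending like _2 or _b are one class to them, and where a whole thing is asked for, a point or a joint stands for the part that bears it (a point fixed in the world has none). Each returns a list of dicts, best first, with "score" (0 to 1); they miss things now and then, are a little off and sometimes report something else, mostly with a low value. They report only what shows in the picture. A call takes as long as a camera call. They do not tell look-alikes from the thing itself.
- find_in(name, camera): "extent" ([left, top, width, height] in pixels, round what is visible of it).
- silhouettes(name, camera): "region" (480x640 bool, what is visible of it) and "extent" ([left, top, width, height] in pixels, round what is visible of it).
- landmark_of(name, camera): "position" ([row, column] in pixels: a listed point, or the origin of a listed thing).
The state is a dict: "time_s": time; "joint_positions": joint angles; "dq": joint speeds; "tau": joint torques, N m; "tool_pos": TCP position; "orientation": TCP orientation; "wrist_force": force on the tool from outside, world axes, zero at the start; "moment": the same for the moment, N m; "gripper_width": finger opening in m.
Only numpy, scipy, OpenCV 4.12 (cv2) and the standard library are available. Lean on these libraries where they do the work, as an engineer would, in place of code of your own. Each camera call takes 0.05 s, during which the arm holds its last target. There are 200 camera calls.

## Task

The cover is about to go back on this open desktop computer. With a fingertip, push the card-retainer arm at its rear fully home along the bracket ledge, and push the lock lever on top of the drive cage fully home under its catch, in whichever order suits you. Do not pinch either arm or pick anything up, do not shove the computer along the bench, and leave the card in its slot and the things lying about where they are.

Things in the scene. Friction and masses are not known exactly. Their poses are not given: they have to be found in the camera images.
- computer: small desktop computer lying flat, cover off: bare metal tray 330 (x) by 340 (y) mm, rim 94 mm above the bench, 5.5 kg, loose on rubber feet (slides if pushed with some 25 N or more). Black plastic front bezel on its -y side, rear panel on its +y side. Origin at the centre of its underside, z up. Only the two arms and their catches (tops at 103 mm) and the small drive rise above 95 mm
- retainer (a joint): card-retainer arm, black, 122 x 14 x 8 mm, swinging level about an upright pin at the -x end of the ledge outside the rear panel; underside 90 mm above the bench. 0 = fully home against a firm stop: along the ledge, pointing to the computer's +x, end under a metal catch. Grows (rad) as it swings outward, counter-clockwise from above, to 1.75. About 1.5 N on the tab turns it; it stays where left
- retainer_pivot (a point): on the retainer's pivot axis, at mid-height of its finger tab (107 mm above the bench). Its own x axis points along the arm to the tip, y to the left of that, z up; it turns with the arm
- retainer_tab (a point): centre of the retainer's upright finger tab, 88 mm from the pivot along the arm (and 2 mm to its +y side): 26 mm along the arm, 10 mm thick, top 118 mm above the bench (20 mm above the arm). To close, it is pushed on its +y face, 5 mm from this point and flush with the arm's side. Axes as for retainer_pivot. When home, the catch begins 10 mm beyond the tab and does not reach past the pushed face
- cage_lever (a joint): lock lever, black, 112 x 14 x 8 mm, swinging level about an upright pin on top of the drive cage at the front; cage top 86, lever underside 88 mm above the bench. 0 = fully home against a firm stop: pointing to the computer's -y, end under a metal catch on the front wall. Grows (rad) as it opens, clockwise from above, towards -x, to 1.75. About 1.6 N on the tab turns it; it stays where left
- cage_lever_pivot (a point): on the lever's pivot axis, at mid-height of its finger tab (105 mm above the bench). Its own x axis points along the lever to the tip, y to the left of that, z up; it turns with the lever
- cage_lever_tab (a point): centre of the lever's upright finger tab, 76 mm from the pivot along the lever (and 2 mm to its -y side): 26 mm along the lever, 10 mm thick, top 116 mm above the bench. To close, it is pushed on its -y face, 5 mm from this point and flush with the lever's side. Axes are the lever's. When home, the catch begins 17 mm beyond the tab and does not reach past the pushed face
- card_mid (a point): expansion card standing loose in its slot beside the rear panel, below the retainer's path: 108 mm long, 62 mm high board with an 18 mm wide metal bracket whose tab lies on the rear ledge, its top 87 mm above the bench. The point is at the middle of the card, 55 mm above the bench. Leave it
- hard_drive: 3.5-inch hard drive lying on the bench in front of the bezel, 102 x 147 x 26 mm; origin at the centre of its underside. Leave it
- ssd: flat 2.5-inch drive, 70 x 100 x 7 mm, lying on the power supply in the computer's rear +x corner, top 96 mm above the bench; origin at the centre of its underside. Leave it
- screw_dish: steel screw dish, 100 mm across, 26 mm high, on the bench behind the rear panel; origin at the centre of its underside. Leave it
- screwdriver: screwdriver 190 mm long lying on the bench. Leave it
- duster: spray can 66 mm across, 150 mm high, standing on the bench; origin at the centre of its underside. Leave it
- wipes_tub: wipes tub 90 mm across, 170 mm high, standing on the bench; origin at the centre of its underside. Leave it
- tape_roll: roll of packing tape 104 mm across, 48 mm high, lying on the bench; origin at the centre of its underside. Leave it
There are look-alikes about, which are no part of the job. What is shaped like the part that bears card_mid but blue or yellow is not meant.

How it is judged:
At the end, for the whole second after the job is handed in: Both arms are at rest within 0.07 rad (about 6 mm at the finger tab) of fully home; the computer has shifted less than 20 mm (measured at either pivot), the card less than 12 mm and still upright in its slot, every other loose thing less than 30 mm (value of joint each of retainer, cage_lever below 0.07 rad and velocity of joint retainer between -0.05 and 0.05 rad/s and velocity of joint cage_lever between -0.05 and 0.05 rad/s and not (distance of card_mid from where it was at the start of the episode above 0.012 m) and angle between card_mid's own z axis and vertical below 0.2 rad and not (distance of retainer_pivot from where it was at the start of the episode above 0.02 m) and not (distance of cage_lever_pivot from where it was at the start of the episode above 0.02 m) and not (distance of hard_drive from where it was at the start of the episode above 0.03 m) and not (distance of ssd from where it was at the start of the episode above 0.03 m) and not (distance of screw_dish from where it was at the start of the episode above 0.03 m) and not (distance of screwdriver from where it was at the start of the episode above 0.03 m) and not (distance of duster from where it was at the start of the episode above 0.03 m) and not (distance of wipes_tub from where it was at the start of the episode above 0.03 m) and not (distance of tape_roll from where it was at the start of the episode above 0.03 m)); the robot touches nothing.
It fails at once if an arm is pinched: fingers press on both of its sides at once with over 2 N ((contact force between any of retainer_c1, retainer_c2 and the fingers above 2 N and contact force between any of retainer_c3, retainer_c4 and the fingers above 2 N) or (contact force between any of cage_lever_c1, cage_lever_c2 and the fingers above 2 N and contact force between any of cage_lever_c3, cage_lever_c4 and the fingers above 2 N)).
It fails at once if the computer is shoved or lifted by more than 20 mm (distance of any of retainer_pivot, cage_lever_pivot from where it was at the start of the episode above 0.02 m).
It fails at once if the card is moved more than 12 mm, lifted or tipped in its slot (distance of card_mid from where it was at the start of the episode above 0.012 m or angle between card_mid's own z axis and vertical above 0.2 rad).
It fails at once if a thing lying about is moved, lifted or carried by more than 30 mm (distance of any of hard_drive, ssd, screw_dish, screwdriver, duster, wipes_tub, tape_roll from where it was at the start of the episode above 0.03 m).
It also fails if it takes over 51 s, if anything falls off the work surface, if the arm or the gripper's body presses on something with over 40 N, if the wrist force passes 120 N, or if a joint passes its speed limit or range.

## Working session

There is one attempt and no reset: what is moved stays moved. The work goes in short steps, Python scripts to look and compute and a shell command to move; the robot and the scene stay as the last step left them, time stands still between calls to the robot, and variables do not carry over. Pictures are saved under pics/ and viewed, about 8 in all and at most 12, crops included, and the job is handed in when it is done.

```bash
mkdir -p pics
cat > h.py <<'E'
import numpy as np, cv2
from cell import *
def px2w(cam,row,col,z=None,depth=None):
    p=camera_params(cam);K=np.array(p["camera_matrix"]);T=np.array(p["T"])
    d=np.array([(col-K[0,2])/K[0,0],-(row-K[1,2])/K[1,1],-1.0])
    if depth is not None: return T[:3,:3]@(d*depth)+T[:3,3]
    w=T[:3,:3]@d;o=T[:3,3];return o+w*(z-o[2])/w[2]
E
python3 - <<'E'
from h import *
for c in("top","scene"):
    im,d=capture(c);cv2.imwrite(f"pics/{c}1.png",im[:,:,::-1]);np.save(c+"_d.npy",d)
    print(c,np.round(camera_params(c)["T"],3).tolist())
    for n,z in [("retainer_pivot",.107),("retainer_tab",.107),("cage_lever_pivot",.105),("cage_lever_tab",.105),("card_mid",.055),("computer",0),("duster",0),("wipes_tub",0),("screw_dish",0),("tape_roll",0),("hard_drive",0),("ssd",.089),("screwdriver",.01)]:
        for r in landmark_of(n,c)[:3]:
            print(n,round(r["score"],2),np.round(r["position"]),np.round(px2w(c,*r["position"],z=z),3))
print(get_state()["time_s"])
E
```

```text
top [[-0.025, 0.981, -0.191, 0.274], [-1.0, -0.022, 0.018, -0.011], [0.013, 0.191, 0.981, 1.458], [0.0, 0.0, 0.0, 1.0]]
retainer_pivot 0.53 [262. 275.] [0.468 0.075 0.107]
retainer_tab 0.61 [255. 240.] [0.491 0.172 0.107]
retainer_tab 0.27 [242. 293.] [0.525 0.022 0.107]
cage_lever_pivot 0.67 [191. 350.] [ 0.667 -0.142  0.105]
cage_lever_tab 0.56 [220. 363.] [ 0.582 -0.174  0.105]
card_mid 0.67 [229. 202.] [0.576 0.289 0.055]
card_mid 0.66 [246. 298.] [0.52  0.011 0.055]
card_mid 0.61 [301. 194.] [0.372 0.306 0.055]
computer 0.61 [217. 336.] [ 0.619 -0.106  0.   ]
duster 0.59 [261. 272.] [0.489 0.089 0.   ]
duster 0.56 [253. 143.] [0.52  0.474 0.   ]
duster 0.43 [296. 144.] [0.392 0.465 0.   ]
wipes_tub 0.97 [256. 495.] [ 0.487 -0.579  0.   ]
wipes_tub 0.5 [220. 363.] [ 0.606 -0.189  0.   ]
screw_dish 0.67 [193. 248.] [0.699 0.16  0.   ]
tape_roll 0.79 [294. 144.] [0.397 0.465 0.   ]
hard_drive 0.78 [194. 424.] [ 0.686 -0.379  0.   ]
hard_drive 0.59 [195. 350.] [ 0.687 -0.15   0.   ]
ssd 0.95 [172. 308.] [ 0.733 -0.022  0.089]
screwdriver 0.76 [284. 350.] [ 0.411 -0.14   0.01 ]
scene
[... 198 characters left out ...]
[0.485 0.173 0.107]
cage_lever_pivot 0.73 [289. 272.] [ 0.649 -0.146  0.105]
cage_lever_tab 0.83 [269. 260.] [ 0.584 -0.169  0.105]
card_mid 0.95 [199. 344.] [0.365 0.106 0.055]
card_mid 0.83 [254. 323.] [0.538 0.006 0.055]
card_mid 0.77 [254. 427.] [0.596 0.283 0.055]
computer 0.79 [295. 288.] [ 0.614 -0.105  0.   ]
duster 0.8 [234. 483.] [0.53  0.483 0.   ]
duster 0.68 [332. 188.] [ 0.672 -0.38   0.   ]
wipes_tub 0.79 [287. 102.] [ 0.487 -0.6    0.   ]
screw_dish 0.83 [302. 392.] [0.694 0.164 0.   ]
tape_roll 0.67 [198. 460.] [0.389 0.463 0.   ]
hard_drive 0.58 [334. 187.] [ 0.676 -0.383  0.   ]
hard_drive 0.25 [196. 462.] [0.384 0.472 0.   ]
ssd 0.82 [310. 326.] [ 0.725 -0.024  0.089]
1.4
```

Run:
```python
import cv2
a=cv2.imread("pics/top1.png")[130:330,130:530];cv2.imwrite("pics/top1c.png",cv2.resize(a,None,fx=2,fy=2,interpolation=cv2.INTER_CUBIC))
b=cv2.imread("pics/scene1.png")[150:390,150:470];cv2.imwrite("pics/scene1c.png",cv2.resize(b,None,fx=2.5,fy=2.5,interpolation=cv2.INTER_CUBIC))
```

```text
(no output)
```

View pics/top1c.png

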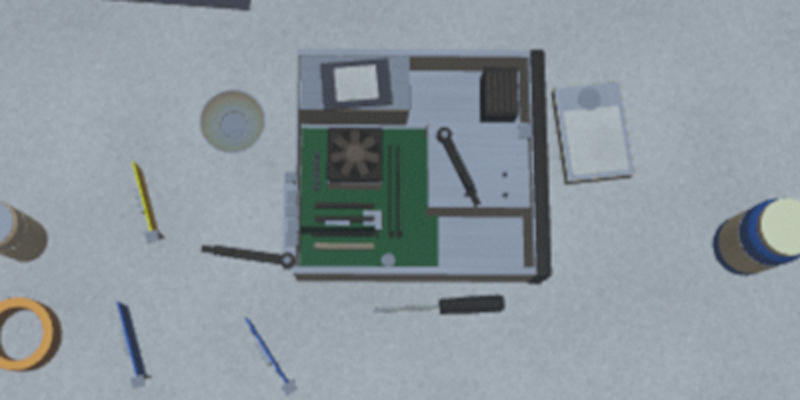

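View pics/scene1c.png

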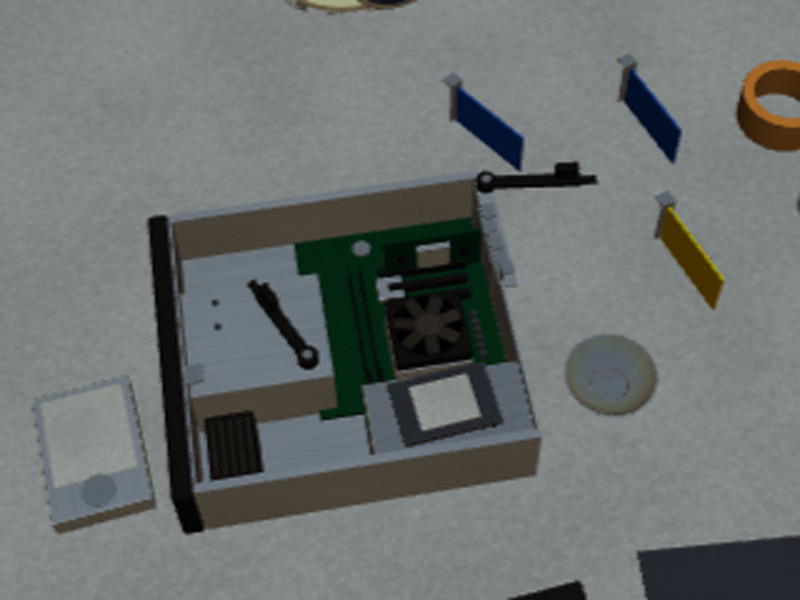

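Run:
```python
from h import *
def cloud(c,d):
    v,u=np.mgrid[:480,:640];p=camera_params(c);K=np.array(p["camera_matrix"]);T=np.array(p["T"])
    P=np.stack([(u-K[0,2])/K[0,0]*d,-(v-K[1,2])/K[1,1]*d,-d],-1)@T[:3,:3].T+T[:3,3]
    return P[d>0]
for c in("top","scene"):
    P=cloud(c,np.load(c+"_d.npy"))
    b=P[(P[:,2]>.08)&(P[:,2]<.105)&(abs(P[:,0]-.62)<.2)&(abs(P[:,1]+.11)<.21)]
    print(c,len(b),cv2.minAreaRect(b[:,:2].astype(np.float32)))
    for n,x,y in(("ret",.488,.172),("lev",.583,-.172)):
        q=P[(abs(P[:,0]-x)<.035)&(abs(P[:,1]-y)<.035)&(P[:,2]>.1065)&(P[:,2]<.13)]
        print(n,len(q),np.round(q.mean(0),4),np.round(q.max(0),3),np.round(q.min(0),3))
    for n,x,y,X,Y in(("ret",.43,.05,.53,.23),("lev",.56,-.21,.69,-.12)):
        q=P[(P[:,0]>x)&(P[:,0]<X)&(P[:,1]>y)&(P[:,1]<Y)&(P[:,2]>(.085 if n=="ret" else .0915))&(P[:,2]<.13)]
        print(n,"arm",len(q),cv2.minAreaRect(q[:,:2].astype(np.float32)))
s=get_state();print(s["time_s"],s["tool_pos"],s["orientation"])
```

```text
top 6357 ((0.6183948516845703, -0.10077494382858276), (0.39095985889434814, 0.3355315029621124), 87.87674713134766)
ret 40 [0.4873 0.1649 0.1166] [0.495 0.178 0.123] [0.481 0.153 0.109]
lev 35 [ 0.5802 -0.1748  0.1156] [ 0.592 -0.168  0.122] [ 0.569 -0.182  0.11 ]
ret arm 336 ((0.5054400563240051, 0.11662530899047852), (0.15287460386753082, 0.07012119889259338), 75.39619445800781)
lev arm 228 ((0.6158551573753357, -0.1659432053565979), (0.08246641606092453, 0.10367148369550705), 83.93296813964844)
scene 7549 ((0.6169885396957397, -0.09937773644924164), (0.39209845662117004, 0.3369409143924713), 88.75945281982422)
ret 53 [0.4908 0.165  0.115 ] [0.499 0.177 0.125] [0.482 0.153 0.108]
lev 45 [ 0.5843 -0.1744  0.1142] [ 0.598 -0.166  0.121] [ 0.568 -0.182  0.107]
ret arm 380 ((0.5057968497276306, 0.11663143336772919), (0.15427543222904205, 0.07158850133419037), 75.90840911865234)
lev arm 254 ((0.6117125749588013, -0.17141065001487732), (0.08315163105726242, 0.11076582223176956), 80.87989044189453)
1.4 [ 0.15645069 -0.57925968  0.22263555] [9.91314484e-01 1.31512713e-01 7.99113251e-06 4.27280516e-06]
```

```bash
R='{"slide":[0.048,-0.0302,-0.007],"delta_rot":[0,0,0],"claw":0}'; :
python3 -m jog '[{"slide":[0.048,-0.0302,-0.007],"delta_rot":[0,0,0],"claw":0},{"slide":[0.048,-0.0302,-0.007],"delta_rot":[0,0,0],"claw":0},{"slide":[0.048,-0.0302,-0.007],"delta_rot":[0,0,0],"claw":0},{"slide":[0.048,-0.0302,-0.007],"delta_rot":[0,0,0],"claw":0},{"slide":[0.048,-0.0302,-0.007],"delta_rot":[0,0,0],"claw":0},{"slide":[0.048,-0.0302,-0.007],"delta_rot":[0,0,0],"claw":0},{"slide":[0.048,-0.0302,-0.007],"delta_rot":[0,0,0],"claw":0},{"slide":[0.048,-0.0302,-0.007],"delta_rot":[0,0,0],"claw":0}]' 10
python3 -m jog '[{"slide":[0.048,-0.0302,-0.007],"delta_rot":[0,0,0],"claw":0},{"slide":[0.048,-0.0302,-0.007],"delta_rot":[0,0,0],"claw":0},{"slide":[0.048,-0.0302,-0.007],"delta_rot":[0,0,0],"claw":0},{"slide":[0,0,0],"delta_rot":[0,0,0],"claw":0},{"slide":[0,0,0],"delta_rot":[0,0,0],"claw":0}]'
cat >> h.py <<'E'
def yaw():
    from scipy.spatial.transform import Rotation as R
    m=R.from_quat(get_state()["orientation"]).as_matrix();return np.arctan2(m[1,0],m[0,0]),m
def look(cam,names,fn):
    im,d=capture(cam);p=camera_params(cam);cv2.imwrite(fn,im[:,:,::-1]);np.save("wd.npy",d)
    for n,z in names:
        for r in landmark_of(n,cam)[:2]: print(n,round(r["score"],2),np.round(r["position"]),np.round(px2w(cam,*r["position"],z=z),4))
    v,u=np.mgrid[:480,:640];K=np.array(p["camera_matrix"]);T=np.array(p["T"])
    P=np.stack([(u-K[0,2])/K[0,0]*d,-(v-K[1,2])/K[1,1]*d,-d],-1)@T[:3,:3].T+T[:3,3]
    P[d<=0]=0
    return im,P
E
python3 - <<'E'
from h import *
s=get_state();print(s["time_s"],s["tool_pos"],s["joint_positions"],s["wrist_force"],yaw()[0],np.round(camera_params("wrist")["T"],3).tolist())
im,P=look("wrist",[("cage_lever_pivot",.105),("cage_lever_tab",.105),("retainer_pivot",.107),("retainer_tab",.107)],"pics/w1.png")
m=(P[...,2]>.108)&(P[...,2]<.125)&(abs(P[...,0]-.583)<.04)&(abs(P[...,1]+.174)<.04);q=P[m];print(len(q));print(q.mean(0), cv2.minAreaRect(q[:,:2].astype(np.float32)))
E
```

```text
time_s: 2.4
tool_pos: [0.4652, -0.2443, 0.2791]
orientation: [0.991, 0.131, 0.0, 0.0]
wrist_force: [-0.4, -0.5, -0.8]
gripper_width: 0.0112
time_s: 3.02
tool_pos: [0.5794, -0.1211, 0.2994]
orientation: [0.991, 0.132, -0.0, 0.0]
wrist_force: [-0.6, -0.1, -0.6]
gripper_width: 0.0003
3.025 [ 0.5793733  -0.12105257  0.2993834 ] [-2.63187907e-01  1.00310166e-01  1.08393847e+00 -4.77383581e-04
  1.95797174e+00  1.04325994e+00] [-0.61755259 -0.0748484  -0.57768739] 0.26416834027153707 [[0.261, 0.921, 0.291, 0.659], [-0.965, 0.249, 0.078, -0.099], [-0.0, -0.301, 0.954, 0.461], [0.0, 0.0, 0.0, 1.0]]
cage_lever_pivot 0.94 [131. 376.] [ 0.656  -0.1509  0.105 ]
cage_lever_tab 0.89 [219. 382.] [ 0.5807 -0.1804  0.105 ]
retainer_pivot 0.74 [254.  95.] [0.4763 0.0765 0.107 ]
329
[ 0.58335399 -0.17527867  0.11555043] ((0.5824795365333557, -0.17586499452590942), (0.026282843202352524, 0.01054123044013977), 22.41790771484375)
```

View pics/w1.png

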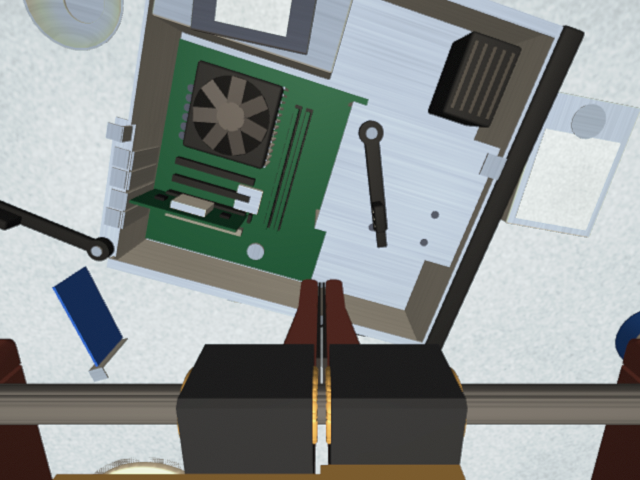

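The wrist picture shows the cage lever pivot at (371,131) and its tab near (378,212). Its catch is at about (490,163). The retainer pivot is at (100,248), with its arm off to the left and its catch at about (120,130). Blue cards, which I won't touch, lie on the bench at (90,320). The look-alikes are only cards: blue ones at top-crop (130,340) and (270,355), and a yellow one at (145,200). There is only one black lever of each kind, so the choice is clear.

```bash
python3 - <<'E'
from h import *
for n,r,c,z in [("bez1",35,565,.094),("bez2",335,418,.094),("catchL",163,490,.103),("catchR",130,118,.103),("corner",262,115,.094),("wall end",332,410,.094)]: print(n,np.round(px2w("wrist",r,c,z=z),4))
E
python3 -m jog '[{"slide":[-0.0151,0.0197,0.04],"delta_rot":[0,0,-0.127],"claw":0},{"slide":[0,0,0.05],"delta_rot":[0,0,0],"claw":0},{"slide":[0,0,0.05],"delta_rot":[0,0,0],"claw":0},{"slide":[0,0,0.03],"delta_rot":[0,0,0],"claw":0},{"slide":[0,0,0],"delta_rot":[0,0,0],"claw":0},{"slide":[0,0,0],"delta_rot":[0,0,0],"claw":0}]'
```

```text
bez1 [ 0.7726 -0.2841  0.094 ]
bez2 [ 0.4656 -0.2595  0.094 ]
catchL [ 0.6559 -0.2599  0.103 ]
catchR [0.5976 0.0696 0.103 ]
corner [0.466  0.0629 0.094 ]
wall end [ 0.4669 -0.25    0.094 ]
time_s: 4.03
tool_pos: [0.5706, -0.1444, 0.1317]
orientation: [0.981, 0.194, 0.001, 0.001]
wrist_force: [-0.0, -0.0, 0.5]
gripper_width: 0.0005
```

```bash
python3 -m jog '[{"slide":[0,0,0.0267],"delta_rot":[0,0,0],"claw":0},{"slide":[0,0.006,0],"delta_rot":[0,0,0],"claw":0},{"slide":[0,0.005,0],"delta_rot":[0,0,0],"claw":0},{"slide":[0,0,0],"delta_rot":[0,0,0],"claw":0},{"slide":[0,0,0],"delta_rot":[0,0,0],"claw":0}]'
python3 -m jog '[{"slide":[0,0.004,0],"delta_rot":[0,0,0],"claw":0},{"slide":[-0.002,0.0108,0],"delta_rot":[0,0,-0.14],"claw":0},{"slide":[-0.002,0.0108,0],"delta_rot":[0,0,-0.14],"claw":0},{"slide":[0,0,0],"delta_rot":[0,0,0],"claw":0}]'
python3 -m jog '[{"slide":[-0.002,0.0108,0],"delta_rot":[0,0,-0.14],"claw":0},{"slide":[-0.002,0.0108,0],"delta_rot":[0,0,-0.14],"claw":0},{"slide":[-0.002,0.0108,0],"delta_rot":[0,0,-0.14],"claw":0},{"slide":[0,0,0],"delta_rot":[0,0,0],"claw":0}]'
```

```text
time_s: 4.65
tool_pos: [0.5747, -0.1542, 0.1039]
orientation: [0.981, 0.194, 0.001, 0.0]
wrist_force: [0.6, -0.1, -0.2]
gripper_width: 0.0003
time_s: 5.15
tool_pos: [0.5819, -0.1793, 0.1028]
orientation: [0.945, 0.328, -0.0, 0.0]
wrist_force: [0.1, -0.3, -0.5]
gripper_width: 0.0008
time_s: 5.65
tool_pos: [0.6011, -0.2053, 0.1027]
orientation: [0.856, 0.517, -0.0, -0.0]
wrist_force: [0.6, -0.7, -0.1]
gripper_width: 0.0003
```

```bash
python3 -m jog '[{"slide":[-0.002,0.0108,-0.002],"delta_rot":[0,0,-0.14],"claw":0},{"slide":[-0.002,0.0108,0],"delta_rot":[0,0,-0.14],"claw":0},{"slide":[0,0,0],"delta_rot":[0,0,0],"claw":0}]'
python3 - <<'E'
from h import *
im,P=look("wrist",[("cage_lever_pivot",.105),("cage_lever_tab",.105)],"pics/w2.png")
print(yaw()[0],get_state()["tool_pos"],get_state()["wrist_force"])
E
```

```text
time_s: 6.02
tool_pos: [0.6193, -0.2173, 0.1047]
orientation: [0.776, 0.631, -0.0, -0.0]
wrist_force: [0.3, -0.2, 0.1]
gripper_width: 0.0007
cage_lever_pivot 0.83 [131. 373.] [ 0.6548 -0.147   0.105 ]
cage_lever_tab 0.67 [303. 354.] [ 0.6335 -0.2206  0.105 ]
1.3668307713381105 [ 0.61906823 -0.21718366  0.10510715] [-0.00463313 -0.47124442 -0.46358225]
```

View pics/w2.png

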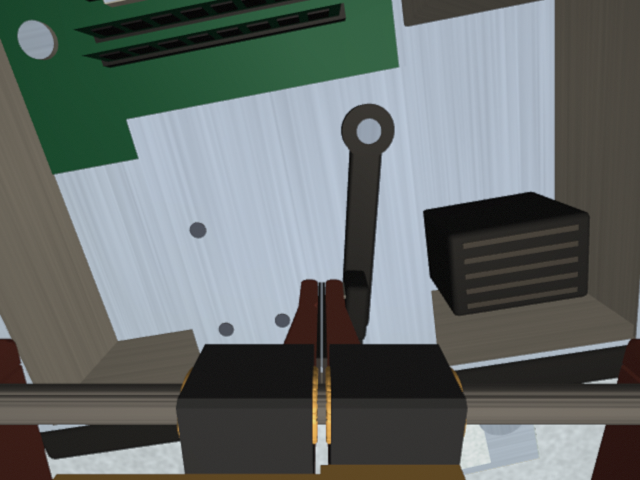

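The picture shows the finger against the lever tab at about (355,285), with the lever some 15° short of home. I'll finish the arc, then creep forward until the stop is felt.

```bash
python3 -m jog '[{"slide":[-0.0015,0.0066,0],"delta_rot":[0,0,-0.085],"claw":0},{"slide":[-0.0015,0.0066,0],"delta_rot":[0,0,-0.085],"claw":0},{"slide":[0,0.002,0],"delta_rot":[0,0,0],"claw":0},{"slide":[0,0,0],"delta_rot":[0,0,0],"claw":0}]'
python3 -m jog '[{"slide":[0,0.0015,0],"delta_rot":[0,0,0],"claw":0},{"slide":[0,0.0015,0],"delta_rot":[0,0,0],"claw":0},{"slide":[0,0,0],"delta_rot":[0,0,0],"claw":0}]'
```

```text
time_s: 6.68
tool_pos: [0.6337, -0.2224, 0.1051]
orientation: [0.719, 0.695, 0.0, 0.0]
wrist_force: [0.4, 0.9, 0.5]
gripper_width: 0.0006
time_s: 7.05
tool_pos: [0.6356, -0.2227, 0.105]
orientation: [0.718, 0.696, -0.001, -0.001]
wrist_force: [-6.1, 0.3, 2.6]
gripper_width: 0.0005
```

```bash
python3 -m jog '[{"slide":[0,0.001,0],"delta_rot":[0,0,0],"claw":0},{"slide":[0,0.0005,0],"delta_rot":[0,0,0],"claw":0},{"slide":[0,0,0],"delta_rot":[0,0,0],"claw":0}]'
python3 -m jog '[{"slide":[0,-0.02,0],"delta_rot":[0,0,0],"claw":0},{"slide":[0,-0.02,0],"delta_rot":[0,0,0],"claw":0},{"slide":[0,0,-0.05],"delta_rot":[0,0,0],"claw":0},{"slide":[0,0,-0.05],"delta_rot":[0,0,0],"claw":0},{"slide":[-0.03,0,-0.05],"delta_rot":[0,0,0],"claw":0},{"slide":[0,0,0],"delta_rot":[0,0,0],"claw":0},{"slide":[0,0,0],"delta_rot":[0,0,0],"claw":0}]'
python3 - <<'E'
from h import *
im,P=look("wrist",[("cage_lever_pivot",.105),("cage_lever_tab",.105),("retainer_pivot",.107)],"pics/w3.png")
m=(P[...,2]>.108)&(P[...,2]<.125)&(abs(P[...,0]-.65)<.035)&(abs(P[...,1]+.223)<.035);q=P[m];print(len(q));print(q.mean(0), cv2.minAreaRect(q[:,:2].astype(np.float32)))
print(yaw()[0],get_state()["tool_pos"],get_state()["time_s"])
E
```

```text
time_s: 7.42
tool_pos: [0.6357, -0.2227, 0.105]
orientation: [0.718, 0.696, -0.002, -0.002]
wrist_force: [-11.7, 2.2, 4.9]
gripper_width: 0.0001
time_s: 8.3
tool_pos: [0.5975, -0.2515, 0.254]
orientation: [0.718, 0.696, 0.0, -0.0]
wrist_force: [-0.1, 0.1, -1.4]
gripper_width: 0.0002
cage_lever_pivot 0.77 [ 79. 395.] [ 0.6537 -0.1463  0.105 ]
cage_lever_tab 0.56 [184. 385.] [ 0.6482 -0.2237  0.105 ]
467
[ 0.64846639 -0.22211338  0.11424951] ((0.6487921476364136, -0.2224682718515396), (0.025692859664559364, 0.0106178168207407), 88.1814193725586)
1.5413437097852782 [ 0.59711665 -0.25080001  0.25272341] 8.5
```

View pics/w3.png

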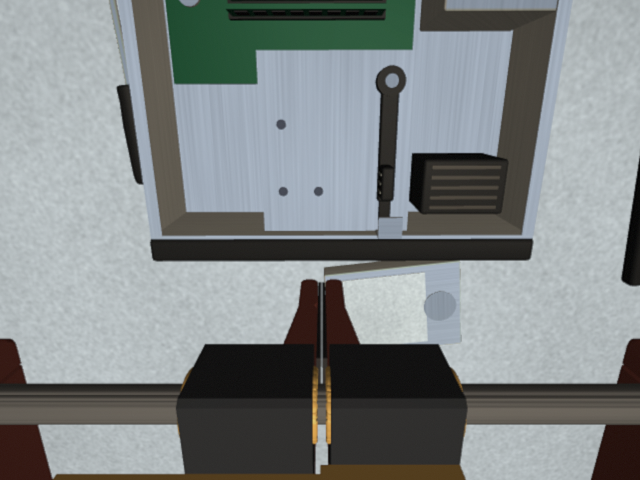

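The cage lever lies straight under its catch at (390,227). Its tab axis reads 88.2°, parallel to the computer. Now the retainer.

```bash
python3 -m jog '[{"slide":[0.0527,-0.0228,0],"delta_rot":[0,0,0],"claw":0},{"slide":[0.0527,-0.0228,0],"delta_rot":[0,0,0],"claw":0},{"slide":[0.0527,-0.0228,0],"delta_rot":[0,0,0],"claw":0},{"slide":[0.0527,-0.0228,0],"delta_rot":[0,0,0],"claw":0},{"slide":[0.0527,-0.0228,0],"delta_rot":[0,0,0],"claw":0},{"slide":[0.0527,-0.0228,0],"delta_rot":[0,0,0],"claw":0},{"slide":[0,0,0],"delta_rot":[0,0,0],"claw":0},{"slide":[0,0,0],"delta_rot":[0,0,0],"claw":0}]'
python3 - <<'E'
from h import *
im,P=look("wrist",[("retainer_pivot",.107),("retainer_tab",.107)],"pics/w4.png")
m=(P[...,2]>.109)&(P[...,2]<.125)&(abs(P[...,0]-.489)<.04)&(abs(P[...,1]-.165)<.04);q=P[m];print(len(q));print(q.mean(0), cv2.minAreaRect(q[:,:2].astype(np.float32)))
print(yaw()[0],get_state()["tool_pos"],get_state()["joint_positions"])
E
```

```text
time_s: 9.5
tool_pos: [0.4701, 0.0685, 0.2543]
orientation: [0.717, 0.697, -0.0, 0.0]
wrist_force: [-0.4, 0.5, -0.7]
gripper_width: 0.0003
retainer_pivot 0.87 [206. 329.] [0.4765 0.0774 0.107 ]
retainer_tab 0.77 [ 91. 344.] [0.49   0.1647 0.107 ]
545
[0.48983987 0.16524067 0.11760213] ((0.48981884121894836, 0.16518020629882812), (0.025885559618473053, 0.010554290376603603), 81.30659484863281)
1.5388266257809315 [0.47049882 0.06746363 0.25438203] [ 7.10290972e-02 -2.33298383e-01  1.48353213e+00 -2.94152413e-04
  1.89233620e+00  1.02906153e-01]
```

View pics/w4.png

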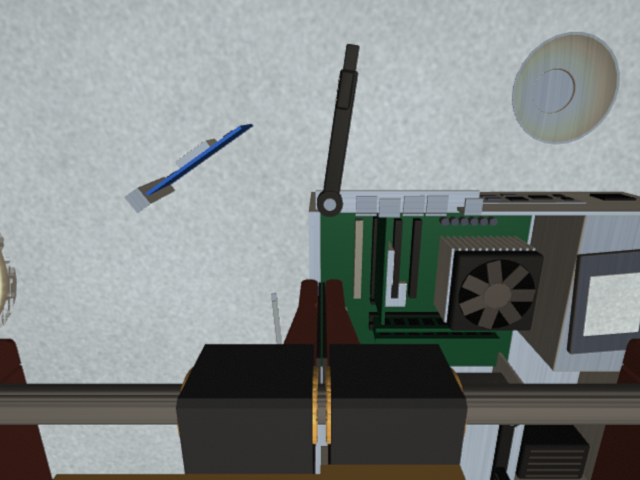

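The picture shows the retainer arm from its pivot at (329,205) to its tab at (345,88), free on its left side. Below the path are only the bench and, further right, the dish at (565,88), which is low.

```bash
python3 -m jog '[{"slide":[0.051,-0.0059,0],"delta_rot":[0,0,0],"claw":0},{"slide":[0.0507,-0.0059,0],"delta_rot":[0,0,0.12],"claw":0},{"slide":[0,0,0.05],"delta_rot":[0,0,0],"claw":0},{"slide":[0,0,0.05],"delta_rot":[0,0,0],"claw":0},{"slide":[0,0,0.046],"delta_rot":[0,0,0],"claw":0},{"slide":[0,0,0],"delta_rot":[0,0,0],"claw":0},{"slide":[0,0,0],"delta_rot":[0,0,0],"claw":0}]'
python3 - <<'E'
from h import *
s=get_state();y,m=yaw();print(y,s["tool_pos"]);print(m.T@(np.array([.4898-.988*.013,.1652+.151*.013,.107])-s["tool_pos"]))
t=.14;v=np.array([.088,-.015]);c,n=np.cos(t),np.sin(t);print(np.array([[c,-n],[n,c]])@v-v)
E
```

```text
time_s: 10.52
tool_pos: [0.4625, 0.1702, 0.1109]
orientation: [0.759, 0.652, 0.001, 0.0]
wrist_force: [0.3, 0.4, 0.8]
gripper_width: 0.0004
1.4194842119055624 [0.46254692 0.17021258 0.11093309]
[-0.00084612  0.01469651  0.00396071]
[0.00123215 0.01242655]
```

```bash
python3 -m jog '[{"slide":[0,0.007,0.003],"delta_rot":[0,0,0],"claw":0},{"slide":[0,0.007,0],"delta_rot":[0,0,0],"claw":0},{"slide":[0.0012,0.0124,0],"delta_rot":[0,0,0.14],"claw":0},{"slide":[0.0012,0.0124,0],"delta_rot":[0,0,0.14],"claw":0},{"slide":[0.0012,0.0124,0],"delta_rot":[0,0,0.14],"claw":0},{"slide":[0.0012,0.0124,0],"delta_rot":[0,0,0.14],"claw":0},{"slide":[0,0,0],"delta_rot":[0,0,0],"claw":0}]'
python3 -m jog '[{"slide":[0.0012,0.0124,0],"delta_rot":[0,0,0.14],"claw":0},{"slide":[0.0012,0.0124,0],"delta_rot":[0,0,0.14],"claw":0},{"slide":[0.0012,0.0124,0],"delta_rot":[0,0,0.14],"claw":0},{"slide":[0.0012,0.0124,0],"delta_rot":[0,0,0.14],"claw":0},{"slide":[0,0,0],"delta_rot":[0,0,0],"claw":0}]'
python3 - <<'E'
from h import *
s=get_state();y,m=yaw();print(y,s["tool_pos"])
im,P=look("wrist",[("retainer_pivot",.107),("retainer_tab",.107)],"pics/w5.png")
y0=-.031;u=np.array([np.cos(y),np.sin(y)]);l=np.array([-u[1],u[0]]);print("expected",np.array([.4765,.0774])+.088*u+.015*l)
E
```

```text
time_s: 11.4
tool_pos: [0.5238, 0.1554, 0.1065]
orientation: [0.909, 0.417, 0.0, 0.0]
wrist_force: [0.0, 0.3, 0.5]
gripper_width: 0.0006
time_s: 12.02
tool_pos: [0.5565, 0.1193, 0.1062]
orientation: [0.988, 0.151, 0.0, 0.0]
wrist_force: [0.8, -0.2, 0.0]
gripper_width: 0.0004
0.3036247759058639 [0.55649288 0.11933014 0.10622669]
retainer_tab 0.83 [306. 351.] [0.5582 0.1066 0.107 ]
expected [0.55599008 0.11802423]
```

```bash
python3 -m jog '[{"slide":[0.0012,0.0124,0],"delta_rot":[0,0,0.14],"claw":0},{"slide":[0.001,0.01,0],"delta_rot":[0,0,0.12],"claw":0},{"slide":[0.0005,0.0055,0],"delta_rot":[0,0,0.07],"claw":0},{"slide":[0,0,0],"delta_rot":[0,0,0],"claw":0},{"slide":[0,0,0],"delta_rot":[0,0,0],"claw":0}]'
python3 -m jog '[{"slide":[0,0.0012,0],"delta_rot":[0,0,0],"claw":0},{"slide":[0,0.0012,0],"delta_rot":[0,0,0],"claw":0},{"slide":[0,0,0],"delta_rot":[0,0,0],"claw":0}]'
```

```text
time_s: 12.8
tool_pos: [0.5641, 0.0932, 0.106]
orientation: [1.0, -0.013, -0.0, 0.0]
wrist_force: [-0.2, 1.5, -0.7]
gripper_width: 0.0004
time_s: 13.18
tool_pos: [0.5642, 0.0923, 0.106]
orientation: [1.0, -0.014, -0.0, -0.002]
wrist_force: [-0.6, 6.3, -0.1]
gripper_width: 0.0006
```

```bash
python3 -m jog '[{"slide":[0,0.001,0],"delta_rot":[0,0,0],"claw":0},{"slide":[0,0.001,0],"delta_rot":[0,0,0],"claw":0},{"slide":[0,0,0],"delta_rot":[0,0,0],"claw":0}]'
python3 -m jog '[{"slide":[0,-0.02,0],"delta_rot":[0,0,0],"claw":0},{"slide":[0,-0.02,0],"delta_rot":[0,0,0],"claw":0},{"slide":[0,0,-0.05],"delta_rot":[0,0,0],"claw":0},{"slide":[-0.05,0,-0.05],"delta_rot":[0,0,0],"claw":0},{"slide":[-0.05,0,-0.05],"delta_rot":[0,0,0],"claw":0},{"slide":[-0.02,0,-0.05],"delta_rot":[0,0,0],"claw":0},{"slide":[0,0,0],"delta_rot":[0,0,0],"claw":0},{"slide":[0,0,0],"delta_rot":[0,0,0],"claw":0}]'
python3 - <<'E'
from h import *
im,P=look("wrist",[("retainer_pivot",.107),("retainer_tab",.107),("cage_lever_pivot",.105),("cage_lever_tab",.105),("card_mid",.055)],"pics/w6.png")
for n,x,y in(("ret",.564,.077),("lev",.6488,-.2225)):
    m=(P[...,2]>.109)&(P[...,2]<.125)&(abs(P[...,0]-x)<.035)&(abs(P[...,1]-y)<.035);q=P[m];print(n,len(q))
    if len(q)>9:print(q.mean(0), cv2.minAreaRect(q[:,:2].astype(np.float32)))
print(get_state()["tool_pos"],get_state()["time_s"])
E
```

```text
time_s: 13.55
tool_pos: [0.5641, 0.0921, 0.106]
orientation: [1.0, -0.013, 0.0, -0.003]
wrist_force: [-0.1, 11.8, -0.2]
gripper_width: 0.0002
time_s: 14.55
tool_pos: [0.4572, 0.1321, 0.2937]
orientation: [1.0, -0.014, -0.0, 0.0]
wrist_force: [1.3, 1.2, 0.0]
gripper_width: 0.0003
retainer_tab 0.98 [ 79. 378.] [0.5639 0.0814 0.107 ]
card_mid 0.79 [275. 340.] [0.3662 0.1133 0.055 ]
card_mid 0.76 [264. 173.] [0.3856 0.2959 0.055 ]
ret 459
[0.56404377 0.07851105 0.11608107] ((0.5638857483863831, 0.0782158300280571), (0.010733384639024734, 0.025530077517032623), 87.60730743408203)
lev 0
[0.45708316 0.1316122  0.29284118] 14.85
```

View pics/w6.png

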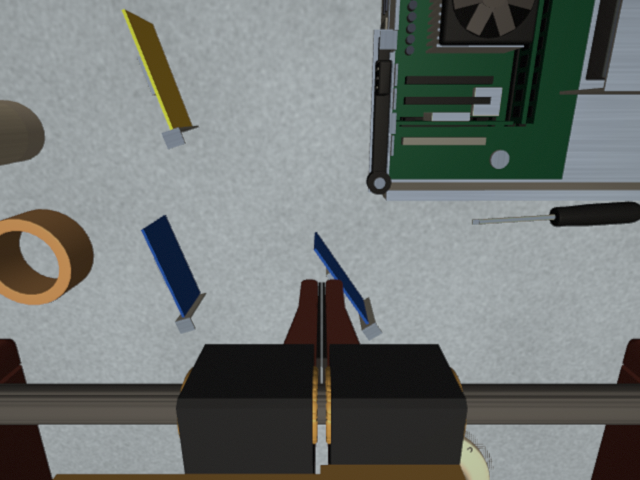

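The retainer lies along the ledge, from its pivot at (378,183) to the tab at (383,80), with its end under the catch at (386,40). I'll do one last check of the lever and the loose things with the fixed cameras.

Run:
```python
from h import *
for c in ("top","scene"):
    im,P=look(c,[("retainer_pivot",.107),("retainer_tab",.107),("cage_lever_pivot",.105),("cage_lever_tab",.105),("card_mid",.055),("screw_dish",0),("ssd",.089),("hard_drive",0),("computer",0),("screwdriver",.01)],f"pics/{c}2.png")
    for n,x,y in(("ret",.564,.078),("lev",.6488,-.2225)):
        m=(P[...,2]>.1065)&(P[...,2]<.125)&(abs(P[...,0]-x)<.03)&(abs(P[...,1]-y)<.03);print(n,P[m].mean(0))
    b=P[(P[...,2]>.08)&(P[...,2]<.105)&(abs(P[...,0]-.62)<.2)&(abs(P[...,1]+.11)<.21)]
    print(cv2.minAreaRect(b[:,:2].astype(np.float32)))
sc=cv2.imread("pics/scene2.png")[150:390,150:470];cv2.imwrite("pics/scene2c.png",cv2.resize(sc,None,fx=2.5,fy=2.5,interpolation=cv2.INTER_CUBIC))
```

```text
retainer_tab 0.6 [228. 274.] [0.5653 0.076  0.107 ]
cage_lever_tab 0.61 [200. 380.] [ 0.6396 -0.2266  0.105 ]
card_mid 0.58 [302. 195.] [0.3679 0.3035 0.055 ]
card_mid 0.54 [245. 298.] [0.5236 0.0097 0.055 ]
screw_dish 0.72 [191. 247.] [0.7062 0.1653 0.    ]
ssd 0.88 [172. 307.] [ 0.7316 -0.0207  0.089 ]
ssd 0.55 [199. 380.] [ 0.646  -0.2295  0.089 ]
hard_drive 0.65 [196. 423.] [ 0.6769 -0.3763  0.    ]
hard_drive 0.37 [198. 382.] [ 0.6762 -0.2474  0.    ]
computer 0.69 [217. 337.] [ 0.6184 -0.1094  0.    ]
screwdriver 0.76 [287. 350.] [ 0.4046 -0.14    0.01  ]
ret [0.56376655 0.07705801 0.11581422]
lev [ 0.64742443 -0.22276544  0.11460701]
((0.6171985864639282, -0.10679467022418976), (0.378201425075531, 0.334856778383255), 88.03585815429688)
retainer_pivot 0.63 [196. 460.] [0.4611 0.4158 0.107 ]
retainer_pivot 0.56 [222. 345.] [0.4827 0.0786 0.107 ]
retainer_tab 0.53 [246. 354.] [0.5639 0.0846 0.107 ]
retainer_tab 0.3 [196. 461.] [0.4626 0.4161 0.107 ]
cage_lever_pivot 0.8 [293. 272.] [ 0.6608 -0.1496  0.105 ]
cage_lever_tab 0.69 [296. 241.] [ 0.6534 -0.2263  0.105 ]
card_mid 0.77 [254. 429.] [0.5991 0.2888 0.055 ]
card_mid 0.74 [198. 413.] [0.3996 0.303  0.055 ]
screw_dish 0.72 [301. 393.] [0.6898 0.1678 0.    ]
screw_dish 0.67 [296. 289.] [ 0.619  -0.1046  0.    ]
ssd 0.74 [312. 327.] [ 0.7309 -0.0244  0.089 ]
hard_drive 0.89 [335. 187.] [ 0.678  -0.3824  0.    ]
hard_drive 0.7 [293. 290.] [ 0.6104 -0.0987  0.    ]
computer 0.86 [294. 290.] [ 0.6143 -0.0996  0.    ]
ret [0.5661037  0.07844691 0.11539481]
lev [ 0.65005043 -0.22250336  0.1135172 ]
((0.6174525022506714, -0.1043873131275177), (0.3811632990837097, 0.3416513204574585), 88.18675231933594)
```

View pics/scene2c.png

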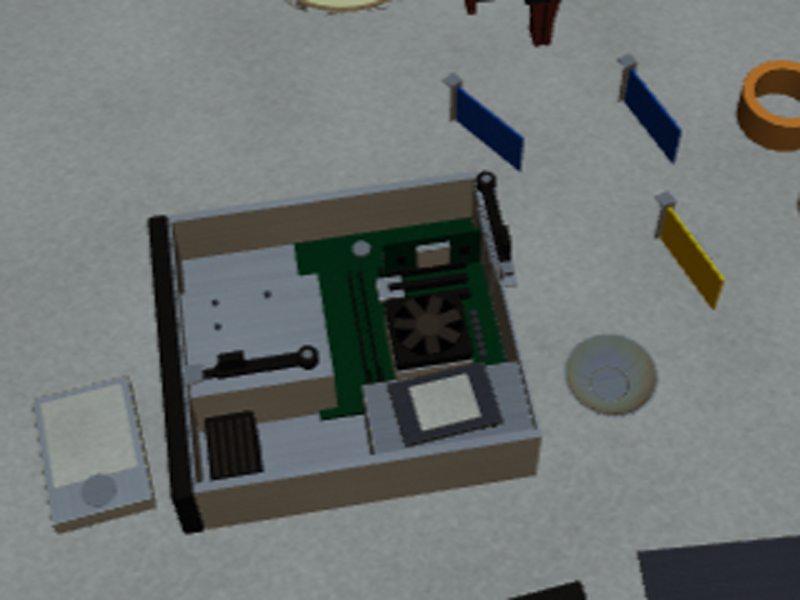

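Both arms lie under their catches, at (200,372) for the lever and (508,270) for the retainer. Everything else is at the same pixels as before. Handing in.

```bash
python3 -c "
from cell import *
sign_off()"
```

```text
the job is handed in; nothing more can be done
```

I pushed both arms fully home with the closed fingertips, the cage lever first and then the retainer. I then backed the robot clear and handed the job in at about 16 s of the 51 s; sign-off gives no verdict.

- **Stops:** each arm came up against a firm stop. Pushing harder, to about 12 N, moved the fingertip only 0.1–0.2 mm further, and that is well under the 25 N that slides the computer.
- **Angles:** the last wrist views put the lever tab at 88.2° and the retainer at −2.4°. The computer's own turn is about −1.8 to −2°, so both are within about 0.01 rad of home, against 0.07 allowed.
- **Everything else:** in the final scene picture the computer, small drive, hard drive and screw dish are at the same pixels as before. The card looks unmoved in its slot. The screwdriver, checked in the top camera, had not shifted beyond measuring noise. I did not measure the duster, wipes tub or tape roll again; the robot met nothing near them.
- **Checks that disagreed:**
  - The networks' positions scattered by about 5–15 mm.
  - Some of their `card_mid` and `retainer_pivot` hits were really the blue and yellow cards or the tape roll.
  - The outline box of the computer came out about 5 mm different in y, because the retainer had stuck out of it before. I took none of these as real movement.

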